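Interlock two aluminium channels and close the ratchet cramp on them

ROBOT

A 6-joint arm with a two-finger parallel gripper is mounted at the origin on a cart in front of the work surface, level with it; the furniture and walls round the work are solid. World frame = base frame: x ahead of the robot, y to its left, z up, the work surface at z = 0. Lengths are in m, angles in rad, forces in N, time in s.
With the tool pointing down it reaches from about 0.15 to 0.775 m from the base axis. Payload 6.1 kg.
Tool frame: the origin (TCP) lies midway between the tips of the shut fingers; the grasp point (between the pads) lies 19 mm behind it (bot.grip_depth is the distance from the TCP to the grasp point, in m); z points along the fingers, y is the line along which they close (so a half turn about z gives the same grasp; the last joint's range is limited). The gripper opens to 85 mm and grips with 20 to 120 N. Pads are 22 mm wide; open, the fingers measure 114 mm over their backs; the gripper's body (76 mm by 85 mm) begins 54 mm behind the grasp point. The pads swing forward as they close: fully open they stand 13 mm farther back than shut.
Start: joints at [-1.333, 0.126, -0.04, 1.405, 0, 1.571], TCP at [0.124, -0.51, 0.209] pointing down, gripper open.
Joint ranges: [-2.72, 2.72], [-0.95, 1.95], [-1.27, 1.35], [-1.78, 2.02], [-1.46, 1.47], [-3.14, 3.14]. Speed limits (rad/s): [2.39, 2.39, 3.01, 3.14, 3.14, 3.14].

INTERFACE

Orientations are given as a unit quaternion [w, x, y, z].
In Python, from station import bot, readout, cams gives the robot as it stands. Calls block until the motion is done:
- bot.goto(position, orientation): joint-space move of the TCP to a pose.
- bot.line_to(position, vel=0.15, rotation=None): straight line of the TCP; rotation=None keeps the orientation; vel is the mean speed in m/s.
- bot.movej(angles): joint-space move.
- bot.gripper_to(opening): finger opening in m; the grip force is fixed at half the most; returns when the fingers have stopped.
- bot.hold(seconds).
- bot.solve_ik(position, orientation): joint angles nearest the present ones, or None.
- readout.get_state(): the state.
- cams.snapshot(name): name is "scene" or "top"; returns a dict with "color" (480x640x3 uint8, blue, green, red), "camera_matrix" (3x3 intrinsics, pixels), "distortion" ([k1, k2, p1, p2, k3] as OpenCV has them; the pictures are not rectified), "R" (3x3) and "t" (3): a world point X has camera coordinates R X + t. Camera axes: x right, y down, z forward; pixel columns grow to the right and rows downward; lengths in m; the calibration is good to about 2 mm. A picture is of the moment at which its call begins. There is no depth.
A pose or a line that the arm cannot do raises bot.IKError and nothing moves.
- bot.close_job(): hands the job in; it is judged then, once.
The state is a dict: "clock": time; "joint_pos": joint angles; "joint_vel": joint speeds; "effort": joint torques, N m; "eef_pos": TCP position; "tcp_rot": TCP orientation; "wrist_force": force on the tool from outside, world axes, zero at the start; "moment": the same for the moment, N m; "gripper_width": finger opening in m; "grasp_force": force on a finger pad.
Only numpy, scipy, OpenCV 4.12 (cv2) and the standard library are available. Lean on these libraries where they do the work, as an engineer would, in place of code of your own. Each camera call takes 0.05 s, during which the arm holds its last target. There are 200 camera calls.

TASK

Two lengths of aluminium channel are to be cramped together into a box-section stiffening bar, ready for riveting: set the loose channel down, open side down and ends level, over the one lying open side up in the ratchet cramp, so that one flange of each sits inside the other. Then pump the cramp's handle to and fro, without shoving the jaw itself, until the jaw has closed the two up tight against the fixed jaw. If the ratchet turns out to grip the wrong way, so that it draws the jaw back or leaves it standing, flip its little pawl over first.

Things in the scene. Friction and masses are not known exactly. Their poses are not given: they have to be found in the camera images.
- cramp: Grey ratchet cramp bolted to the bench. Origin at bench level under the middle of the fixed jaw's face; x along the jaw faces (away from the robot), y from moving to fixed jaw (robot's left), z up. Bed: x -46 to 46, y 35 to -215, top at z 12 mm, from y -62 to -133 stepped up to z 16. Fixed jaw: 100 mm long, y 0 to 22, top z 26. Gear housing 70 x 76 mm, top z 39.
- spindle (a point): On the ratchet's upright axis at the top of the gear housing (x 0, y -170 mm in the cramp's frame). Handle plate at z 40 to 48 mm above the bench, 16-tooth wheel, 66 mm across, above it at z 48 to 56, bolt to 67. The wheel drives the jaw through pinion and rack: clockwise from above closes it, 18 mm per radian; a full stroke of the handle gives about 14 mm, so three or so are needed.
- jaw: Moving jaw, a grey block 68 mm long, 22 thick, with a rack behind it. Origin at the lower edge of the middle of its face; axes as the cramp's; its top is 28 mm above the bench. Its face starts at about y -95 mm in the cramp's frame; it can draw back 10 mm and close 50. Friction (about 15 N) keeps it where the ratchet leaves it. With the channels tight its face is at about y -58 mm.
- lower_channel: Aluminium U-channel lying loose, open side up, on the cramp's bed between the fixed jaw and the bed's step. 150 mm long (x), 54 wide (y), 36 high, walls 4 mm: groove 46 mm wide, 32 deep. Origin at the centre of its underside, z up.
- upper_channel: Loose channel, same size, 180 g, open side down left of the cramp (a 62 mm offcut farther back is not needed). Origin at its centre, level with the flange edges; flat top 36 mm above; x along. Grasp across the 54 mm by the top 20 mm, to clear the jaws. Seated, its origin is 4 mm above the lower one's. Set it 8 to 36 mm from that towards the moving jaw (29 leaves finger room); tight: 4 mm.
- handle (a joint): Ratchet handle, a flat lever that sweeps level about the spindle. 0: it points along the cramp's -x, to the robot; positive = clockwise from above, the grip moving to the cramp's +y. Stops at -0.7 and 0.5. At the grip it takes 1 N (up to 4 over a tooth) to swing loose, about 5 N while the ratchet drives the jaw, more once tight. It stays where it is left.
- handle_grip (a point): Middle of the handle's upright wooden grip, 130 mm from the spindle axis: a round sleeve that revolves on its pin, 24 mm across, from 49 to 103 mm above the bench (this point at 80). Pinch it from above or push its side.
- pawl (a joint): Two-nosed reversing pawl on the handle, pivot 48 mm from the spindle, thrown to either side by an over-centre spring. Positive (0.55 in a tooth gap, 0.16 riding on a tooth): the wheel is gripped when the handle swings positive and let go on the way back, so pumping CLOSES the jaw. Negative, down to -0.55: the other way round, pumping opens it. Starts either way.
- pawl_pin (a point): The pawl's upright thumb pin, 10 mm across, on its tail 28 mm from its pivot, away from the wheel; free from 62 to 83 mm above the bench (this point at 76). It stands 15 mm to the handle's +y side when set to close the jaw, 15 mm to the -y side when set to open it. To flip it push the pin sideways to or just past the handle's middle line (1 to 2 N); the spring does the rest.

How it is judged:
By the outcome, as a careful person would: the job done as asked, in the order asked, and still so for the second after the job is handed in, with the robot touching nothing.
It also fails if it takes over 72 s, if anything falls off the work surface, if the arm or the gripper's body presses on something with over 40 N, if the wrist force passes 120 N, or if a joint passes its speed limit or range.

## Working session

There is one attempt and no reset: what is moved stays moved. The work goes in short steps, each a Python script; the robot and the scene stay as the last script left them, time stands still between calls to the robot, and variables do not carry over. Pictures are saved under pics/ and viewed, at most 13 in all, crops included, and the job is handed in when it is done.

```bash
ls; mkdir -p pics
python3 - <<'E'
from station import bot,readout,cams
import cv2,numpy as np
for n in("scene","top"):
    s=cams.snapshot(n);cv2.imwrite(f"pics/{n}0.png",s["color"])
    np.set_printoptions(precision=4,suppress=True)
    print(n,s["camera_matrix"],s["distortion"],s["R"],s["t"])
print(readout.get_state())
E
```

```text
pics
scene [[443.3703   0.     314.5289]
 [  0.     443.3703 239.007 ]
 [  0.       0.       1.    ]] [0.0149 0.     0.     0.     0.    ] [[-0.8714 -0.4905  0.0001]
 [-0.2823  0.5014 -0.8179]
 [ 0.4011 -0.7128 -0.5754]] [0.4702 0.2279 0.6543]
top [[597.5771   0.     311.6108]
 [  0.     597.5771 241.0345]
 [  0.       0.       1.    ]] [-0.1812  0.      0.      0.      0.    ] [[-0.0196 -0.9997 -0.0158]
 [-0.9942  0.0211 -0.1059]
 [ 0.1062  0.0137 -0.9942]] [-0.007   0.5675  0.8889]
{'clock': 0.1, 'joint_pos': array([-1.333 ,  0.1264, -0.0405,  1.4054, -0.    ,  1.5708]), 'joint_vel': array([-0.0011, -0.0006,  0.0037,  0.0013, -0.001 , -0.0001]), 'effort': array([ -0.0003, -43.6906,  35.3604,   0.0136,  -0.0001,   0.    ]), 'eef_pos': array([ 0.1236, -0.5098,  0.2079]), 'tcp_rot': array([-0.0007,  0.9929,  0.1186, -0.0001]), 'wrist_force': array([-0.936 , -0.8481, -0.0608]), 'moment': array([-0.0487, -0.0108, -0.0127]), 'grasp_force': 0.0, 'gripper_width': 0.08510105769164496}
```

View pics/top0.png

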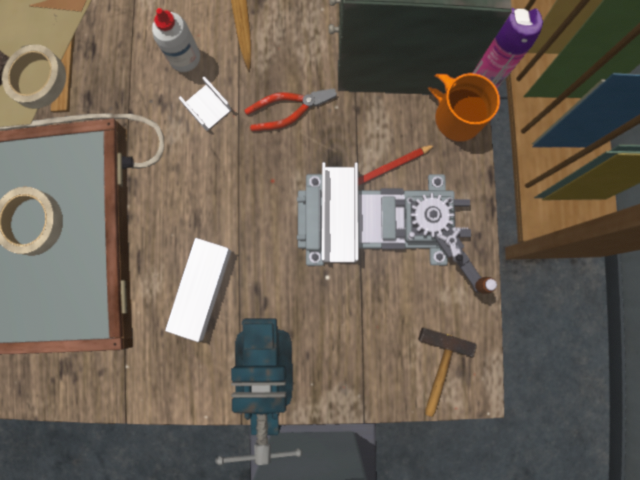

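View pics/scene0.png

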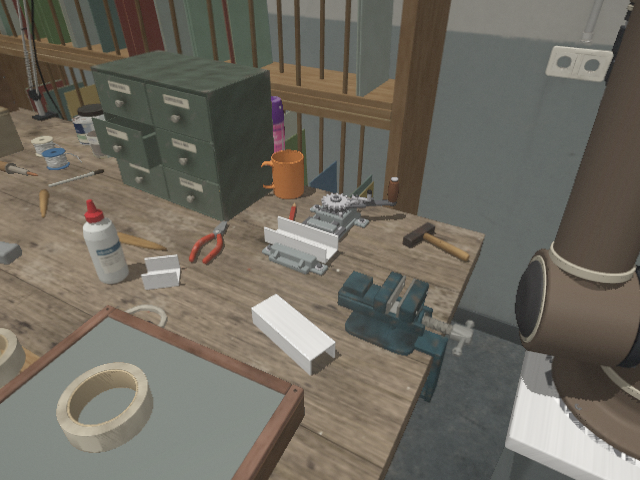

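Top view: the upper channel lies at about (200,290), the lower channel at (341,214), the spindle at (433,214), the grip at (487,285) and the jaw at (389,218). The offcut is at (206,104), and a vice stands at (262,370). In the scene view the loose channel is at (293,330).

```bash
cat > h.py <<'E'
import cv2,numpy as np
def rays(s,px):
    p=cv2.undistortPoints(np.array(px,float).reshape(-1,1,2),s["camera_matrix"],np.array(s["distortion"]))[:,0]
    R,t=np.array(s["R"]),np.array(s["t"])
    return -R.T@t,(R.T@np.c_[p,np.ones(len(p))].T).T
def onz(s,px,z):
    c,d=rays(s,px); return c+d*((np.array(z)-c[2])/d[:,2])[:,None]
def proj(s,P):
    r,_=cv2.Rodrigues(np.array(s["R"]));return cv2.projectPoints(np.array(P,float).reshape(-1,3),r,np.array(s["t"]),s["camera_matrix"],np.array(s["distortion"]))[0][:,0]
E
python3 - <<'E'
from station import cams
from h import *
np.set_printoptions(precision=4,suppress=True)
s=cams.snapshot("top");im=s["color"]
a=cv2.resize(im[155:305,285:505],None,fx=3.6,fy=3.6,interpolation=cv2.INTER_CUBIC);cv2.imwrite("pics/cr1.png",a)
b=cv2.resize(im[225:355,150:250],None,fx=4.5,fy=4.5,interpolation=cv2.INTER_CUBIC);cv2.imwrite("pics/cr2.png",b)
m=((im.min(2)>200)).astype(np.uint8)
for c in cv2.findContours(m,0,2)[0]:
    if cv2.contourArea(c)>150:
        r=cv2.minAreaRect(c);print(cv2.contourArea(c),r);print(onz(s,cv2.boxPoints(r),[.036]*4))
print("spindle",onz(s,[[433,214]],[.067]),"grip",onz(s,[[487,285]],[.103]))
E
```

```text
3248.5 ((196.19654846191406, 289.22503662109375), (34.710365295410156, 97.86537170410156), 17.904447555541992)
[[0.4335 0.2094 0.036 ]
 [0.5762 0.1618 0.036 ]
 [0.5586 0.1103 0.036 ]
 [0.4169 0.158  0.036 ]]
358.0 ((431.7000732421875, 213.90003967285156), (32.64659118652344, 30.857736587524414), 63.43495178222656)
[[ 0.6173 -0.1723  0.036 ]
 [ 0.6382 -0.2164  0.036 ]
 [ 0.5921 -0.2371  0.036 ]
 [ 0.5716 -0.1931  0.036 ]]
703.5 ((371.5, 218.0), (46.0, 17.0), 90.0)
[[ 0.6363 -0.0993  0.036 ]
 [ 0.6358 -0.1255  0.036 ]
 [ 0.5644 -0.1232  0.036 ]
 [ 0.565  -0.0971  0.036 ]]
2409.0 ((339.4999694824219, 211.99996948242188), (34.99999237060547, 97.99998474121094), 0.0)
[[ 0.5357 -0.0338  0.036 ]
 [ 0.6882 -0.0371  0.036 ]
 [ 0.687  -0.0915  0.036 ]
 [ 0.5345 -0.0871  0.036 ]]
971.5 ((203.87648010253906, 104.22665405273438), (42.43199920654297, 29.508323669433594), 48.57633590698242)
[[0.8021 0.1903 0.036 ]
 [0.8338 0.1547 0.036 ]
 [0.778  0.1085 0.036 ]
 [0.747  0.1437 0.036 ]]
161.0 ((522.0, 16.5), (15.0, 14.0), 90.0)
[[ 0.951  -0.3677  0.036 ]
 [ 0.952  -0.3926  0.036 ]
 [ 0.9238 -0.3893  0.036 ]
 [ 0.923  -0.3646  0.036 ]]
spindle [[ 0.5999 -0.2007  0.067 ]] grip [[ 0.4913 -0.2676  0.103 ]]
```

View pics/cr1.png

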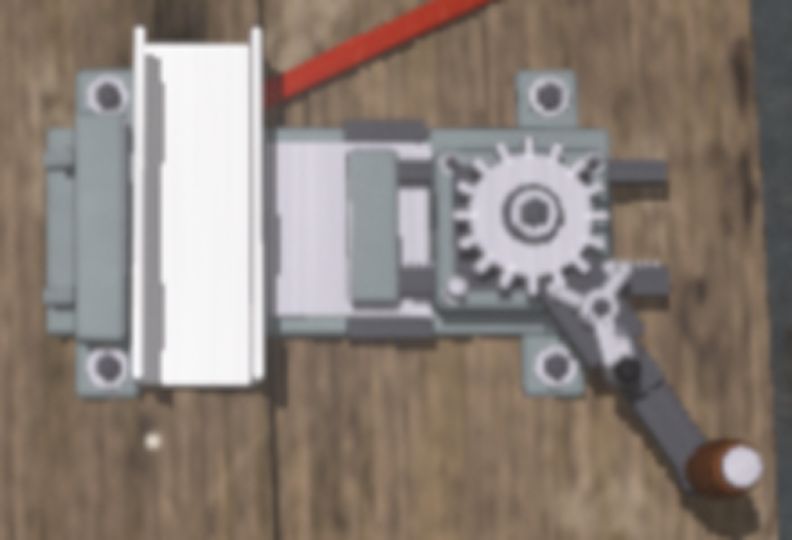

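View pics/cr2.png

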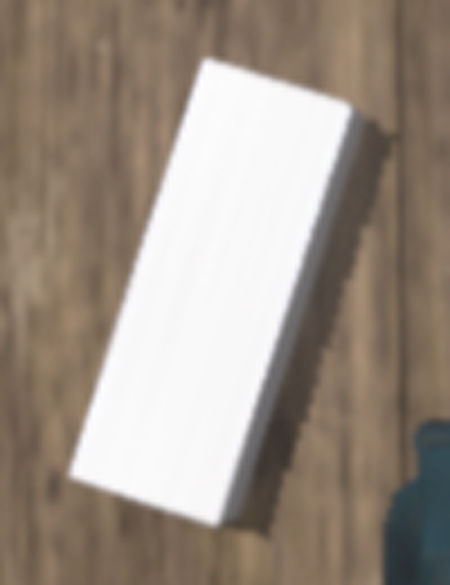

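The crops show the handle swung to the -y side, with the grip top at crop (741,466). The pawl pivot is at (601,306) and its black pin at (627,370). The lower channel's flange tops run from (135,28) to (262,380). The upper channel's top corners are at crop (205,57), (352,103), (218,527) and (70,477).

Run:
```python
from station import cams
from h import *
np.set_printoptions(precision=4,suppress=True)
s=cams.snapshot("top")
A=lambda p:(np.array(p)+.5)/3.6-.5+[285,155]
B=lambda p:(np.array(p)+.5)/4.5-.5+[150,225]
def rect(q,n):
    c=q.mean(0);d=q[0]+q[1]-q[2]-q[3];print(n,c,"yaw",np.arctan2(d[1],d[0]),"L",np.linalg.norm(q[0]-q[3]),np.linalg.norm(q[1]-q[2]),"W",np.linalg.norm(q[0]-q[1]),np.linalg.norm(q[3]-q[2]))
rect(onz(s,B([(205,57),(352,103),(218,527),(70,477)]),[.036]*4),"upper")
rect(onz(s,A([(134,27),(263,27),(264,381),(134,382)]),[.048]*4),"lower")
rect(onz(s,A([(108,97),(549,97),(556,367),(108,367)]),[.012]*4),"bolts")
sp=onz(s,A([(534,212)]),[.067])[0];gr=onz(s,A([(741,466)]),[.103])[0];pp=onz(s,A([(601,306)]),[.062])[0];pn=onz(s,A([(627,370)]),[.083])[0]
print("sp",sp,"grip",gr,np.linalg.norm((gr-sp)[:2]),"piv",pp,"pin",pn)
u=(gr-sp)[:2];u/=np.linalg.norm(u);perp=np.array([u[1],-u[0]])
for n,p in(("piv",pp),("pin",pn)):v=(p-sp)[:2];print(n,v@u,v@perp)
print("handle dir",u,"perp",perp)
print("jaw face top",onz(s,A([(347,150),(347,303)]),[.028]*2),"fixed jaw back edge",onz(s,A([(77,100),(77,380)]),[.026]*2), "front",onz(s,A([(129,100),(129,380)]),[.026]*2))
```

```text
upper [0.4962 0.1593 0.036 ] yaw -0.319382007774782 L 0.15063484494457383 0.15087673402883736 W 0.05365979284491817 0.05402086364571057
lower [ 0.6104 -0.0625  0.048 ] yaw -0.024022783199442458 L 0.15148252227116352 0.15107904541892414 W 0.054974415037255774 0.054268847315424126
bolts [ 0.6023 -0.1215  0.012 ] yaw -0.019586231353894652 L 0.11938974483028897 0.11998989740635503 W 0.1955344917967817 0.19567257669766108
sp [ 0.6006 -0.2007  0.067 ] grip [ 0.4924 -0.2728  0.103 ] 0.13003264535116008 piv [ 0.5614 -0.2281  0.062 ] pin [ 0.533 -0.233  0.083]
piv 0.04783048697195277 -0.001116681687242025
pin 0.07418371001943112 0.010589182444267708
handle dir [-0.8321 -0.5546] perp [-0.5546  0.8321]
jaw face top [[ 0.6351 -0.1279  0.028 ]
 [ 0.5686 -0.1257  0.028 ]] fixed jaw back edge [[ 0.66   -0.0115  0.026 ]
 [ 0.5382 -0.0093  0.026 ]] front [[ 0.6595 -0.0341  0.026 ]
 [ 0.5377 -0.0315  0.026 ]]
```

```bash
cat >> h.py <<'E'
Q=lambda a:[0,np.cos(a/2),np.sin(a/2),0]
SP=np.array([.6006,-.2007]); CY=-.021
def gp(q,r=.130):  # grip xy at handle angle q
    a=np.pi+CY-q; return SP+r*np.array([np.cos(a),np.sin(a)])
E
python3 - <<'E'
from station import bot,readout
from h import *
np.set_printoptions(precision=3,suppress=True)
for k in(0,np.pi,-np.pi):
    print(k,bot.solve_ik([.4962,.1593,.014],Q(-.319+k)),bot.solve_ik([.6097,-.0915,.03],Q(-.023+k)))
    for q in(-.68,-.2,.5):print("  ",bot.solve_ik([*gp(q),.065],Q(k)))
a=-.319
bot.goto([.4962,.1593,.12],Q(a)); print(readout.get_state()["clock"])
bot.line_to([.4962,.1593,.014],vel=.12)
bot.gripper_to(.045);st=readout.get_state();print(st["clock"],st["gripper_width"],st["grasp_force"],st["wrist_force"],st["eef_pos"])
bot.line_to([.4962,.1593,.13],vel=.15)
st=readout.get_state();print(st["clock"],st["gripper_width"],st["grasp_force"],st["wrist_force"])
E
```

```text
0 [ 0.311  0.193 -0.397  0.981  0.    -2.512] [-0.149  0.35  -0.15   1.071  0.     3.016]
   [-0.513  0.249 -0.207  1.115  0.     2.629]
   [-0.442  0.162 -0.316  1.093  0.     2.699]
   [-0.272  0.131 -0.351  1.088  0.     2.87 ]
3.141592653589793 [ 0.311  0.193 -0.397  0.981  0.     0.63 ] [-0.149  0.35  -0.15   1.071  0.    -0.126]
   [-0.513  0.249 -0.207  1.115  0.    -0.513]
   [-0.442  0.162 -0.316  1.093  0.    -0.442]
   [-0.272  0.131 -0.351  1.088  0.    -0.272]
-3.141592653589793 [ 0.311  0.193 -0.397  0.981  0.     0.63 ] [-0.149  0.35  -0.15   1.071  0.    -0.126]
   [-0.513  0.249 -0.207  1.115  0.    -0.513]
   [-0.442  0.162 -0.316  1.093  0.    -0.442]
   [-0.272  0.131 -0.351  1.088  0.    -0.272]
3.6
5.1083 0.044880675682888053 0.0 [ 0.235 -0.023  0.227] [0.496 0.159 0.014]
6.0333 0.04541886943407917 0.0 [ 0.677  0.324 -0.093]
```

Run:
```python
from station import bot,readout,cams
from h import *
s=cams.snapshot("top");t=cams.snapshot("scene")
cv2.imwrite("pics/b.png",np.hstack([cv2.resize(s["color"][150:400,130:330],(400,500)),cv2.resize(t["color"][200:400,200:360],(400,500))]))
print(readout.get_state()["tcp_rot"])
```

```text
[ 5.07655124e-04  9.87301821e-01 -1.58851801e-01 -9.80421889e-04]
```

View pics/b.png

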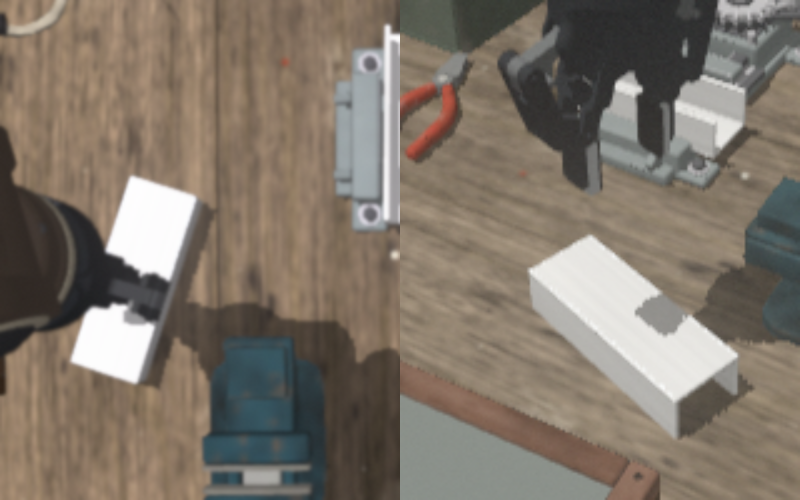

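The channel is untouched under the gripper, at crop (140,280) in the top view. The fingers straddle its line in the scene view, with their tips at scene px (273,276) and (302,263). I'll check how high those tips really are.

Run:
```python
from station import bot,readout,cams
from h import *
np.set_printoptions(precision=4,suppress=True)
t=cams.snapshot("scene");p=np.array([.4962,.1593]);y=np.array([-.314,-.949])
for z in(.13,.14,.15,.16):
    print(z,proj(t,[[*(p-y*.03),z],[*(p+y*.03),z]]).ravel())
bot.gripper_to(.085);st=readout.get_state();print(st["gripper_width"],st["eef_pos"])
bot.line_to([.4962,.1593,.014],vel=.15)
s=cams.snapshot("scene");u=cams.snapshot("top")
cv2.imwrite("pics/c.png",np.hstack([cv2.resize(u["color"][150:400,130:330],(400,500)),cv2.resize(s["color"][200:400,200:360],(400,500))]))
bot.gripper_to(.0)
st=readout.get_state();print(st["clock"],st["gripper_width"],st["grasp_force"],st["wrist_force"],st["eef_pos"])
```

```text
0.13 [271.763  288.9303 302.6972 271.385 ]
0.14 [271.3821 283.7321 302.597  266.2935]
0.15 [270.9941 278.4404 302.4952 261.115 ]
0.16 [270.5988 273.0528 302.3915 255.8469]
0.08517834495483188 [0.4962 0.1593 0.13  ]
8.45 -6.483655767253798e-05 0.0 [-0.2398  0.0541  0.5073] [0.4961 0.1593 0.0139]
```

View pics/c.png

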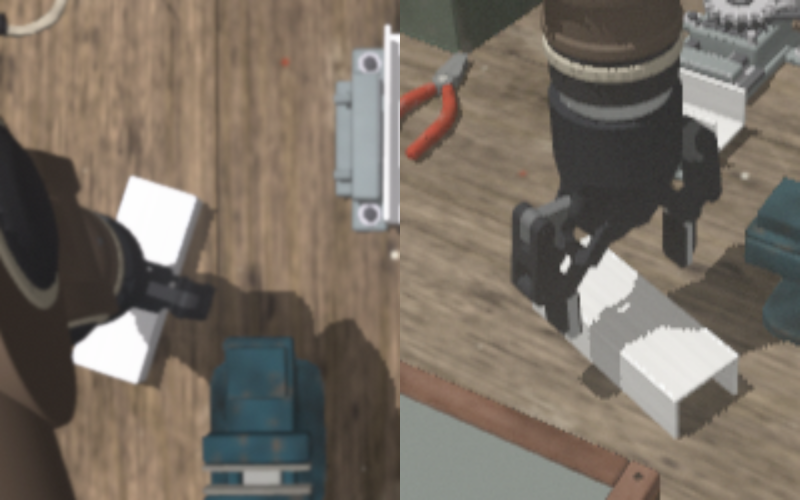

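The open fingers straddle the channel, with tips at crop (568,330) and (685,262). They look much too high: the shut gripper met nothing at TCP z 0.014. I'll probe down gently with the shut fingers to find the true tip height.

Run:
```python
from station import bot,readout,cams
from h import *
np.set_printoptions(precision=4,suppress=True)
s=cams.snapshot("scene")
old=cv2.imread("pics/scene0.png");d=cv2.absdiff(s["color"],old)
print("diff at near end",d[330:375,300:335].mean())
z=.014
while z>-.012:
    z-=.002
    bot.line_to([.4962,.1593,z],vel=.06);st=readout.get_state()
    print(z,st["eef_pos"][2],st["wrist_force"])
    if abs(st["wrist_force"][2])>4:break
bot.line_to([.4962,.1593,.03],vel=.1)
print(readout.get_state()["clock"])
cv2.imwrite("pics/d.png",np.hstack([cv2.resize(s["color"][200:400,200:360],(480,600))]))
```

```text
diff at near end 8.624550264550265
0.012 0.01333142149471464 [-2.9907 -1.4199 11.076 ]
9.0833
```

View pics/d.png

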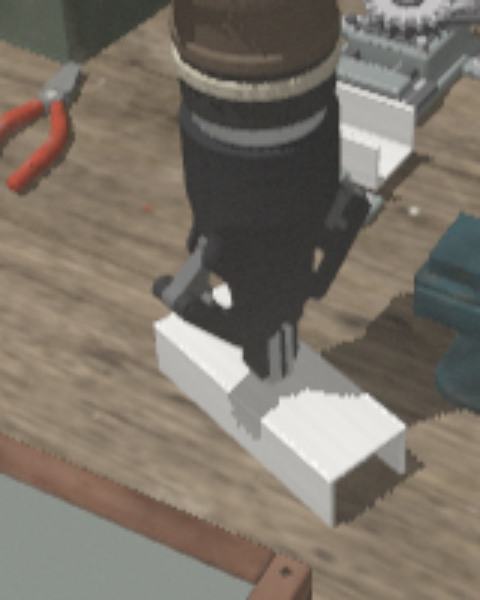

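The shut fingers touch the channel's top (crop (268,375)) at reported z 0.0138, so the true tips sit about 22 mm above the reported TCP. I'll correct for that, and check for a sideways offset.

```bash
cat >> h.py <<'E'
DZ=-.022  # command z = true tip z + DZ
E
python3 - <<'E'
from station import bot,readout,cams
from h import *
np.set_printoptions(precision=4,suppress=True)
s=cams.snapshot("scene");print(bot.grip_depth,"tip at",onz(s,[[200+268/3,200+375/3]],[.036]))
p=[.4962,.1593]
bot.gripper_to(.085)
bot.line_to([*p,.014+DZ],vel=.1);st=readout.get_state();print(st["wrist_force"])
bot.gripper_to(.045);st=readout.get_state();print(st["clock"],st["gripper_width"],st["grasp_force"],st["wrist_force"],st["eef_pos"])
if st["gripper_width"]>.05:
    bot.line_to([*p,.12],vel=.15)
st=readout.get_state();print(st["clock"],st["gripper_width"],st["grasp_force"],st["wrist_force"])
E
```

```text
0.0187 tip at [[0.4958 0.1608 0.036 ]]
[ 0.5896 -0.5148  0.0704]
10.85 0.05250711741811951 64.08437848091125 [-1.0305 -0.0379  6.3164] [ 0.497   0.1595 -0.0069]
11.85 0.052578362955817005 63.28967571258545 [ 0.1974 -0.5605 -1.917 ]
```

Run:
```python
from station import bot,readout,cams
from h import *
np.set_printoptions(precision=4,suppress=True)
p=[.6097,-.0915]
bot.goto([*p,.10],Q(-.023));st=readout.get_state();print(st["clock"],st["eef_pos"],st["gripper_width"])
bot.line_to([*p,.014],vel=.1)
z=.014
while z>.0075:
    z-=.0015;bot.line_to([*p,z],vel=.04);f=readout.get_state()["wrist_force"];print(z,f)
    if f[2]>3:break
bot.gripper_to(.066)
st=readout.get_state();print(st["clock"],st["eef_pos"],st["gripper_width"],st["wrist_force"])
bot.line_to([*p,.12],vel=.15)
bot.goto([*gp(-.608),.15],Q(CY))
print(readout.get_state()["clock"])
s=cams.snapshot("top")
cv2.imwrite("pics/e.png",cv2.resize(s["color"][155:305,285:505],None,fx=3.6,fy=3.6,interpolation=cv2.INTER_CUBIC))
```

```text
16.4 [ 0.6097 -0.0914  0.1   ] 0.05272318844162174
0.0125 [-0.7865 -0.8604 -1.1195]
0.011000000000000001 [ 0.1567  1.214  -2.1161]
0.009500000000000001 [ 0.2219 -0.1601 -2.5111]
0.008000000000000002 [-2.887  -0.6225  5.7612]
18.6917 [ 0.6098 -0.0915  0.008 ] 0.06632685377551882 [-0.4791 -0.0197 -0.8203]
20.4667
```

View pics/e.png

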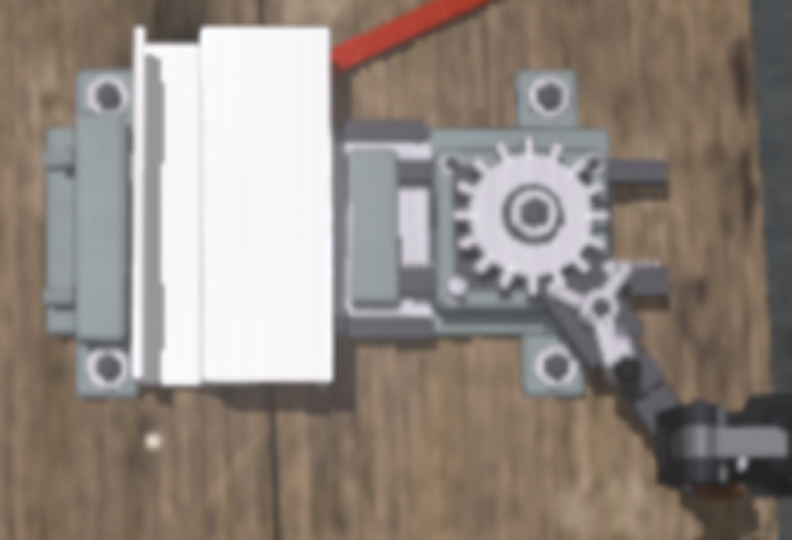

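The upper channel is seated, crop x 200–332 and rows 27–381, with its ends level with the lower one (rows 27–382). Next I'll pinch the grip and pump, reading the force at each step.

```bash
cat > pump.py <<'E'
from station import bot,readout,cams
from h import *
np.set_printoptions(precision=3,suppress=True)
Z=.060+DZ
def arc(q0,q1,lim=22,v=.12):
    n=max(1,int(np.ceil(abs(q1-q0)/.12)));out=[];q=q0
    for q in np.linspace(q0,q1,n+1)[1:]:
        bot.line_to([*gp(q),Z],vel=v);f=readout.get_state()["wrist_force"]
        u=(gp(q)-SP)/.13;t=np.array([u[1],-u[0]]) # tangential, + = closing
        out.append(round(float(f[:2]@t),1))
        if abs(f[:2]@t)>lim or np.linalg.norm(f)>40:break
    st=readout.get_state();print("q",round(q,2),"ft",out,"F",f,"w",round(st["gripper_width"],4),"t",round(st["clock"],1));return q
def jaw():
    s=cams.snapshot("top");return s
E
python3 - <<'E'
from pump import *
bot.gripper_to(.05)
bot.line_to([*gp(-.608),Z],vel=.15);print(readout.get_state()["wrist_force"])
bot.gripper_to(.015)
st=readout.get_state();print(st["gripper_width"],st["grasp_force"],st["wrist_force"],st["clock"])
q=arc(-.608,.44);q=arc(q,-.65)
s=cams.snapshot("top");cv2.imwrite("pics/f.png",cv2.resize(s["color"][155:305,285:505],None,fx=3.6,fy=3.6,interpolation=cv2.INTER_CUBIC))
E
```

```text
[-0.671  0.382 -0.015]
0.022487234456773586 58.543118834495544 [0.468 0.924 5.794] 22.075
q 0.44 ft [0.3, 0.6, -0.6, -0.8, 0.4, 0.5, -0.0, 0.5, -1.2] F [ 2.045 -2.353  5.497] w 0.0228 t 24.6
q -0.65 ft [-1.2, -0.5, -1.8, -1.6, -0.2, -0.6, -1.5, -0.8, -1.0, -0.3] F [-0.246 -0.52   8.352] w 0.0229 t 27.2
```

View pics/f.png

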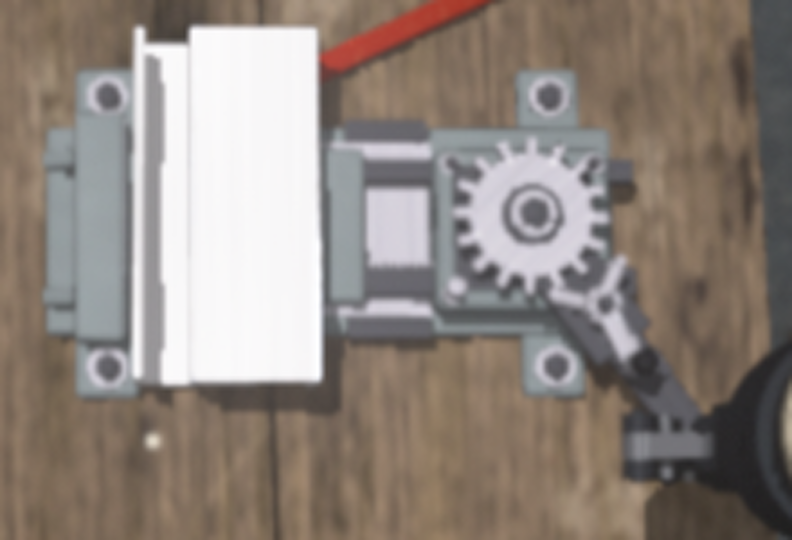

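The first stroke closed the jaw about 14 mm (its face now about crop x 330) and pushed the upper channel along squarely, so the pawl is set the right way. I'll keep pumping until it stalls.

Run:
```python
from pump import *
q=-.65
for i in range(4):
    q=arc(q,.44)
    if q<.43:
        q=arc(q,q-.03);break
    q=arc(q,-.65)
s=cams.snapshot("top");cv2.imwrite("pics/g.png",cv2.resize(s["color"][155:305,285:505],None,fx=3.6,fy=3.6,interpolation=cv2.INTER_CUBIC))
print(q,readout.get_state()["wrist_force"])
```

```text
q 0.44 ft [1.3, 1.1, -0.2, -0.6, -0.5, -0.7, -0.1, -0.9, 0.2, -0.2] F [ 3.01  -1.668  5.612] w 0.0225 t 29.9
q -0.65 ft [-0.9, -1.3, -0.6, -1.1, -0.2, 0.1, -2.2, -0.4, -0.7, -0.1] F [-0.062 -0.192  8.106] w 0.0224 t 32.6
q 0.44 ft [0.6, 1.4, 0.6, 0.5, -0.7, -0.3, -0.1, -5.3, -17.2, -30.0] F [-10.474 -28.284   9.325] w 0.0228 t 35.3
q -0.65 ft [-18.2, -7.6, -1.5, 0.1, -1.5, -1.2, -1.3, -0.8, -0.6, -0.6] F [ 0.404 -0.452  7.148] w 0.0227 t 37.9
q 0.0 ft [1.3, 1.7, 0.9, -1.6, -13.8, -25.9] F [ -0.439 -25.934  -0.236] w 0.0227 t 39.5
q -0.03 ft [-22.1] F [  1.448 -22.043   0.962] w 0.0225 t 39.8
-0.025999999999999884 [  1.919 -23.163  -0.466]
```

View pics/g.png

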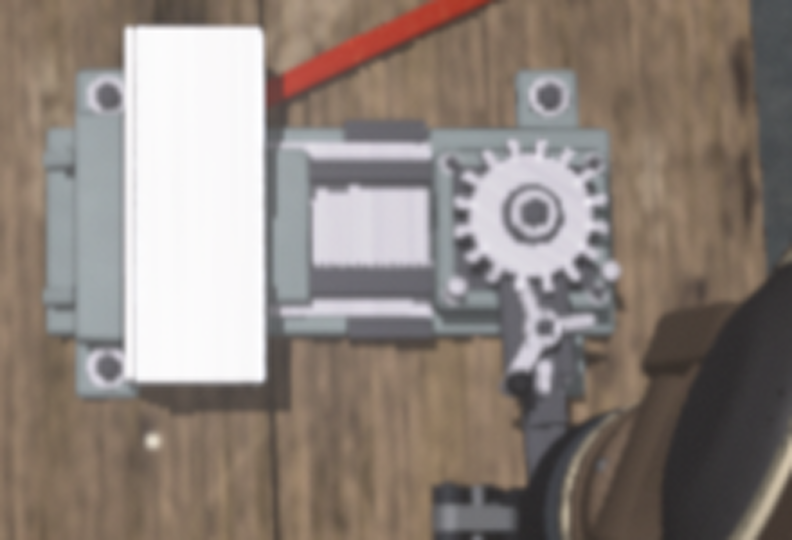

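Upper channel edges are at crop x 125–265, rows 27–381, and the jaw face is hard behind it. The force rose steadily to 26 N, so it is tight. I'll relax the handle, release, retreat and check the numbers.

Run:
```python
from pump import *
arc(-.026,-.25,lim=40)
bot.gripper_to(.05);bot.line_to([*gp(-.25),.17],vel=.15)
bot.hold(.5)
s=cams.snapshot("top");im=s["color"]
A=lambda p:(np.array(p)+.5)/3.6-.5+[285,155]
O=np.array([.6042,-.0307]);R=np.array([[np.cos(CY),-np.sin(CY)],[np.sin(CY),np.cos(CY)]])
def cr(px,z):return (onz(s,px,[z]*len(px))[:,:2]-O)@R*1000
m=(im[150:275,300:366].min(2)>200).astype(np.uint8)
c=max(cv2.findContours(m,0,2)[0],key=cv2.contourArea);r=cv2.minAreaRect(c);b=cv2.boxPoints(r)+[300,150]
print(r,"\nupper",cr(b,.052),cr(b,.052).mean(0))
print("jaw back top edge (face = +22)",cr(A([(311,150),(311,303)]),.028))
print(readout.get_state()["clock"],readout.get_state()["wrist_force"])
cv2.imwrite("pics/h.png",np.hstack([cv2.resize(im[155:305,290:490],(440,330)),cv2.resize(cams.snapshot("scene")["color"][165:285,250:380],(358,330))]))
```

```text
q -0.25 ft [-10.4, -1.5] F [ 0.8   -1.383  7.118] w 0.0221 t 40.4
((38.000003814697266, 61.49999237060547), (96.99998474121094, 37.99999237060547), 90.0) 
upper [[ 80.226  -0.072]
 [ 80.214 -58.095]
 [-68.128 -56.912]
 [-68.114  -0.059]] [  6.05  -28.785]
jaw back top edge (face = +22) [[ 32.932 -80.924]
 [-33.588 -80.225]]
42.3417 [-0.109 -0.329 -0.078]
```

View pics/h.png

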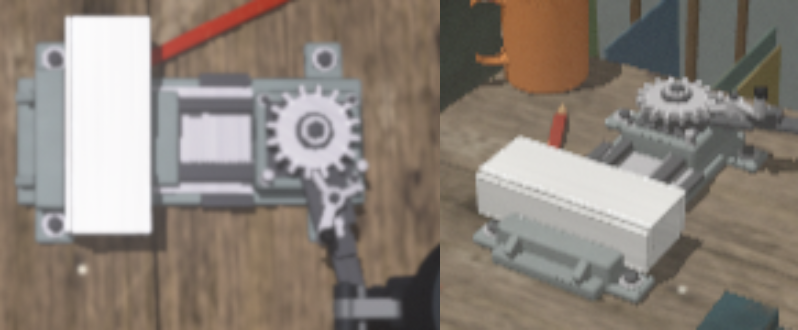

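The box section is closed up, with the jaw face at y ≈ -58.5 mm as expected for tight, the ends level, and the robot clear of everything.

```bash
python3 -c "
from station import bot
print(bot.close_job())"
```

```text
the job is handed in; nothing more can be done
None
```

The loose channel is seated over the lower one with its ends level, and pumping the handle closed the jaw tight (face at about y -58.5 mm, as expected). The pawl was already set to close and did not need flipping, and I handed the job in at about 42 s with the arm clear; no verdict came back.

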